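Sweep the offcuts off the sawing board and empty the dustpan

ROBOT

A 6-joint arm with a two-finger parallel gripper is mounted at the origin on the work surface. World frame = base frame: x ahead of the robot, y to its left, z up, the work surface at z = 0. Lengths are in mm, angles in rad, forces in N, time in s.
With the tool pointing down it reaches from about 350 to 875 mm from the base axis. Payload 4.2 kg.
Tool frame: the origin (TCP) lies midway between the tips of the shut fingers; the grasp point (between the pads) lies 19 mm behind it; z points along the fingers, y is the line along which they close (so a half turn about z gives the same grasp; the last joint's range is limited). The gripper opens to 85 mm and grips with 20 to 120 N. Pads are 22 mm wide; open, the fingers measure 114 mm over their backs; the gripper's body (76 mm by 85 mm) begins 54 mm behind the grasp point. The pads swing forward as they close: fully open they stand 13 mm farther back than shut.
Start: joints at [1.487, 0.385, 0.008, 0, -1.194, -0.259], TCP at [210.046, 588.626, 231.312] pointing down, gripper open.
Joint ranges: [-3.14, 3.14], [-1.21, 2.06], [-1.07, 1.41], [-3.16, 2.05], [-2.99, -0.16], [-3.1, 3.1]. Speed limits (rad/s): [2.79, 2.79, 3.14, 3.14, 3.14, 3.14].

INTERFACE

Orientations are given as a unit quaternion [x, y, z, w].
In Python, from bench import read_state, get_image, job_done gives the robot as it stands.
- The arm moves only by the shell command python3 -m jog 'ROWS'. ROWS is JSON, a list of rows, each a list of 3 entries, a list of its own where there are three numbers: the shift along the world's x, y, z scaled (see below), then the turn, a rotation vector about the world's x, y, z scaled (see below), then the gripper's target within -1 to 1 (shut at 1, half-way at 0, fully open at -1). In form: [[[x, y, z], [wx, wy, wz], claw], ...]. A call has 1 to 20 rows; each row is the pose to reach, as a shift and turn from the pose commanded when the call began; what a row does not reach only later rows make up. The controller multiplies each number of a shift by 10 cm and each number of a turn by 120 degrees. A row lasts 1/10 s, in which the tool goes at most 50 mm and 8.59 degrees, less where a joint would pass 70% of its speed; a pose out of reach is approached as far as the arm can. A call with a number of a shift or a turn outside -1 to 1 is refused whole. A call with a gripper value outside its range is refused whole. The fingers move at their own pace and stop on an object; the grip force is fixed at half the most. Time passes only in rows, so rows that repeat a pose let the fingers close. It gives the time, the measured TCP pose, the force, the opening and the grip force at its end, in the units of the state.
- read_state(): the state, without advancing time (a new reading comes with each control period).
- get_image(name): name is "scene" or "top" or "wrist"; returns a dict with "frame" (384x512x3 uint8, red, green, blue), "range_z" (384x512 float32, mm along the optical axis (not along the pixel's ray), 0 where there is no reading), "fx", "fy", "cx", "cy" (pixels), "R" (3x3) and "t" (3): a world point X has camera coordinates R X + t. Camera axes: x right, y down, z forward; pixel columns grow to the right and rows downward; lengths in mm; the calibration is good to about 2 mm. A picture is of the moment at which its call begins.
- job_done(): hands the job in; it is judged then, once.
The state is a dict: "clock": time; "joints": joint angles; "joint_vel": joint speeds; "joint_efforts": joint torques, N m; "position": TCP position; "ee_rot": TCP orientation; "contact_force": force on the tool from outside, world axes, zero at the start; "wrist_torque": the same for the moment, N m; "gripper_width": finger opening in mm; "grasp_force": force on a finger pad.
Only numpy, scipy, OpenCV 4.12 (cv2) and the standard library are available. Lean on these libraries where they do the work, as an engineer would, in place of code of your own. Each camera call takes 0.05 s, during which the arm holds its last target. There are 200 camera calls.

TASK

Clear the sawing board for the next cut: stand the pine batten aside on the bench and set the dustpan snug and square against the board's open left end, centred on it, then wipe every offcut off the board into the pan with the scraper block, keeping your fingers off the offcuts while they lie on the board. Tip the pan out into the scrap bin, set the empty pan flat against that same end of the board again, and stand the scraper block back on its green mat. Finish with every offcut in the bin and the batten back on the board, on its edge and lengthwise against the fence about midway along, and leave the glue bottle, the mug and the tape measure where they are.

Things in the scene. Friction and masses are not known exactly. Their poses are not given: they have to be found in the camera images.
- board: sawing board fixed to the bench: white-faced plywood slab 200 (x) x 320 (y) x 36 mm high, origin at the centre of its underside, on the bench (z = 0). Along its far side (+x, away from the robot) a dark fence, x from 80 to 100 mm, stands 30 mm above the slab, full length; the clear top runs from x = -100 to +80 mm. The +y end is the open left end where the pan goes.
- board_edge (a point): middle of the top edge of the board's left (+y) end, 36 mm above the bench; axes as the board's.
- pan: loose grey steel bench dustpan, 0.32 kg, origin at the centre of its underside: floor 200 (x) x 150 (y) x 3 mm, walls 3 mm thick, sides 28 mm high, back (y = +73.5 mm) 48 mm high over all; the front (y = -75 mm) is open, the lip. Wooden handle at the back (pan_grip). Its weight acts 46 mm behind the origin. Offcuts slide on it from about 18 to 26 degrees of tilt.
- pan_lip (a point): middle of the pan's open front edge, on the underside; axes as the pan's.
- pan_grip (a point): centre of the pan's wooden handle, half-way up: 115 mm behind the pan's origin along its y and 37 mm up. The handle is a level bar 22 mm wide (x), 26 mm high (z 24 to 50 mm), 100 mm long (y 75 to 175 mm). Axes as the pan's.
- scraper_grip (a point): point on the loose scraper block, 0.22 kg, at the middle of its upright blue grip, 60 mm above the block's underside. The base is 130 (its x) x 40 (its y) x 25 mm high; the grip on top is 60 (x) x 24 (y) mm and runs from 25 to 75 mm above the underside. z is the block's up, x its long way.
- mat: green rubber mat 85 (x) x 180 (y) x 3 mm on the bench on which the scraper block stands; origin at the centre of its underside. Fixed. At the start the block stands on it lengthwise (block's x along the mat's y).
- bin: fixed blue open scrap bin, 260 (x) x 230 (y) x 120 mm high, walls and floor 6 mm, with a black rim bead standing out 9 mm; origin at the centre of its underside.
- batten_mid (a point): centre (half-way up) of the loose pine batten, 0.22 kg, 35 (x) x 180 (y) x 70 mm high. At the start it stands on its edge on the board, lengthwise, some 10 to 25 mm clear of the fence. Gripped across its 35 mm high up, the fingertips clear the fence.
- glue: yellow glue bottle standing by, 56 mm diameter, 160 mm tall, origin at the centre of its base; leave alone.
- mug: blue mug standing by, 76 mm diameter, 95 mm tall, origin at the centre of its base; leave alone.
- tape: yellow tape measure standing by, 72 x 40 x 62 mm high, origin at the centre of its base; leave alone.
- chip1: loose orange-brown hardwood offcut, 30 x 20 x 15 mm, 10 g, origin at its centre; may be absent. At the start it lies on the clear top of the board.
- chip2: loose dark brown hardwood offcut, 26 x 22 x 15 mm, 10 g, origin at its centre; may be absent. At the start it lies on the clear top of the board.
- chip3: loose orange-brown hardwood offcut, 24 x 24 x 14 mm, 10 g, origin at its centre; may be absent. At the start it lies on the clear top of the board.
- chip4: loose dark brown hardwood offcut, 30 x 20 x 15 mm, 10 g, origin at its centre; may be absent. At the start it lies on the clear top of the board.
- chip5: loose orange-brown hardwood offcut, 26 x 22 x 15 mm, 10 g, origin at its centre; may be absent. At the start it lies on the clear top of the board.
- chip6: loose dark brown hardwood offcut, 24 x 24 x 14 mm, 10 g, origin at its centre; may be absent. At the start it lies on the clear top of the board.
- chip7: loose orange-brown hardwood offcut, 30 x 20 x 15 mm, 10 g, origin at its centre; may be absent. At the start it lies on the clear top of the board.
- chip8: loose dark brown hardwood offcut, 26 x 22 x 15 mm, 10 g, origin at its centre; may be absent. At the start it lies on the clear top of the board.

How it is judged:
By the outcome, as a careful person would: the job done as asked, in the order asked, and still so for the second after the job is handed in, with the robot touching nothing.
Of chip1, chip2, chip3, chip4, chip5, chip6, chip7, chip8 only 4 to 8 are there at a start; the rules pass over those that are not, and their reading is None.
At some moment in a run one of scraper, chip1, chip2, chip3, chip4, chip5, chip6, chip7, chip8 may be knocked a few centimetres aside while the robot is not near it.
It also fails if it takes over 208 s, if anything falls off the work surface, if the arm or the gripper's body presses on something with over 40 N, if the wrist force passes 120 N, or if a joint passes its speed limit or range.

## Working session

There is one attempt and no reset: what is moved stays moved. The work goes in short steps, Python scripts to look and compute and a shell command to move; the robot and the scene stay as the last step left them, time stands still between calls to the robot, and variables do not carry over. Pictures are saved under pics/ and viewed, at most 14 in all, crops included, and the job is handed in when it is done.

```bash
ls; mkdir -p pics
cat > h.py <<'E'
import numpy as np, cv2
from bench import read_state, get_image
def cloud(im):
    z=im["range_z"].astype(float); v,u=np.mgrid[:z.shape[0],:z.shape[1]]
    P=np.stack([(u-im["cx"])/im["fx"]*z,(v-im["cy"])/im["fy"]*z,z],-1)
    W=(P-im["t"])@im["R"]; W[z==0]=np.nan
    return W
def save(im,n): cv2.imwrite("pics/"+n,im["frame"][:,:,::-1])
E
python3 - <<'E'
from h import *
s=read_state(); print(s)
a=get_image("top"); b=get_image("scene")
for im in(a,b): print(im["R"],im["t"],im["fx"],-im["R"].T@im["t"])
save(a,"top0.png"); save(b,"scene0.png")
E
```

```text
pics
{'clock': 0.0, 'joints': array([ 1.48655966e+00,  3.85553292e-01,  6.64507588e-03, -5.11470185e-04,
       -1.19399890e+00, -2.58580053e-01]), 'joint_vel': array([ 0.00103256, -0.0003414 , -0.00073325,  0.00063956, -0.0008187 ,
       -0.00087455]), 'joint_efforts': array([ 3.36945877e-04, -3.92287052e+01,  1.88397646e+01,  4.18602034e+00,
       -4.73548673e-03, -3.40561520e-06]), 'position': array([209.88294868, 588.09204738, 230.22923586]), 'ee_rot': array([ 9.85328846e-01, -1.70663102e-01, -1.44908897e-04,  1.07207857e-03]), 'contact_force': array([-0.24185907,  0.58692651,  0.44942373]), 'wrist_torque': array([-0.02792095, -0.02332493, -0.02846447]), 'grasp_force': 0.0, 'gripper_width': 85.14486509373887}
[[-0.01326233 -0.99987941 -0.00807893]
 [-0.99155386  0.01419354 -0.12891655]
 [ 0.12901567  0.00630096 -0.99162254]] [ -4.19556609 599.0837862  960.46445705] 357.18794433155557 [ 470.05323368  -18.75002956 1029.61611915]
[[ 0.57517971  0.81797296 -0.00940956]
 [ 0.51141216 -0.36854335 -0.77629466]
 [-0.63845587  0.44169678 -0.63029998]] [-299.03054953 -259.09077117 1369.58373126] 351.92881571561514 [1178.91724922 -455.8279977   659.30406505]
```

View pics/top0.png

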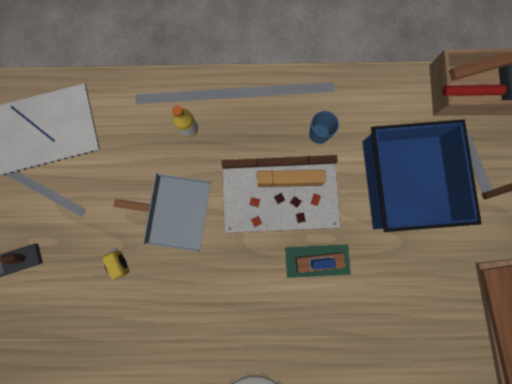

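View pics/scene0.png

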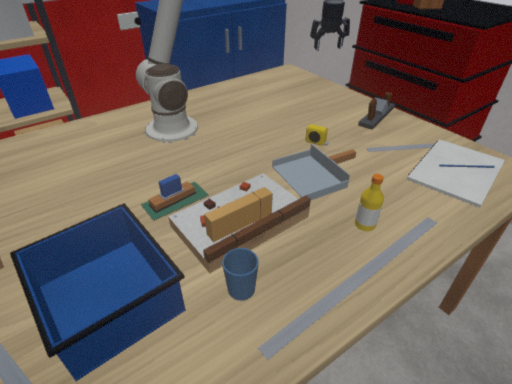

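```bash
cat >> h.py <<'E'
def plane(im,uv,z):
    uv=np.asarray(uv,float).reshape(-1,2)
    d=np.c_[(uv[:,0]-im["cx"])/im["fx"],(uv[:,1]-im["cy"])/im["fy"],np.ones(len(uv))]@im["R"]
    c=-im["R"].T@im["t"]; return (c+d*((z-c[2])/d[:,2])[:,None])[:,:2]
def hsv(im): return cv2.cvtColor(im["frame"],cv2.COLOR_RGB2HSV)
def blobs(m,box,amin=15):
    c0,r0,c1,r1=box; k=np.zeros_like(m,np.uint8); k[r0:r1,c0:c1]=m[r0:r1,c0:c1]
    n,l,st,ce=cv2.connectedComponentsWithStats(k)
    return [(ce[i],st[i,4],np.argwhere(l==i)[:,::-1]) for i in range(1,n) if st[i,4]>=amin]
def rect(im,uv,z):
    (c,s,a)=cv2.minAreaRect(plane(im,uv,z).astype(np.float32)); return np.round(c,1),np.round(s,1),round(a,2)
E
python3 - <<'E'
from h import *
a=get_image("top"); H=hsv(a); h,s,v=[H[...,i].astype(int) for i in range(3)]; W=cloud(a); Z=W[...,2]
print("bench z",np.nanmedian(Z[300:330,100:200]),np.nanstd(Z[300:330,100:200]))
def show(n,m,box,z,amin=15):
    for c,ar,uv in blobs(m,box,amin):
        zz=Z[uv[:,1],uv[:,0]]; print(n,np.round(c),ar,"zmed",np.round(np.nanmedian(zz),1),rect(a,uv,z))
show("board",(s<50)&(v>130),(210,160,350,240),36,300)
show("dark",(v<110)&(s>60),(210,150,350,240),46)
show("batten",(Z>95)&(Z<125),(240,160,340,200),106,50)
show("fence",(Z>55)&(Z<80),(210,145,350,180),66,50)
show("chips",(s>110)&(v<225),(225,188,340,232),51,8)
show("mat",(h>60)&(h<95)&(s>80),(270,235,370,290),3)
show("block",(Z>15)&(Z<45),(270,235,370,290),28)
show("grip",(h>100)&(h<130)&(s>120),(280,235,370,290),78)
show("panfloor",(s<80)&(abs(Z-3)<8)&(v>90),(140,165,220,260),3,200)
show("panwalls",(Z>14)&(Z<60),(90,160,225,265),28,5)
show("binrim",(Z>105)&(Z<135),(350,100,500,250),120,30)
for n,u,v_ in [("glue",186,120),("mug",322,125),("tape",117,264)]: 
    R=Z[v_-22:v_+22,u-22:u+22]; print(n,np.nanmax(R))
show("glue",Z>25,(165,100,205,140),100);show("mug",Z>60,(305,100,345,145),95);show("tape",Z>25,(95,240,135,285),62)
E
```

```text
bench z 0.09524398458851852 1.8228388967998466
board [278. 202.] 5472 zmed 36.5 (array([578.6, -80.9]), array([179.1, 320.1]), 1.7)
dark [279. 161.] 933 zmed 65.4 (array([681.5, -78.4]), array([ 24.6, 325.5]), 1.43)
dark [291. 184.] 120 zmed 65.3 (array([ 614.7, -109.2]), array([175.2,   8.4]), 89.17)
dark [279. 198.] 51 zmed 49.6 (array([577.7, -77. ]), array([19.9, 18.7]), 25.33)
dark [295. 201.] 55 zmed 50.4 (array([ 567.4, -121.3]), array([21.5, 18.4]), 51.85)
dark [300. 217.] 55 zmed 51.0 (array([ 523.2, -134.2]), array([21.5, 18.3]), 10.5)
batten [291. 176.] 932 zmed 105.8 (array([ 628.1, -105.2]), array([ 36.2, 178.1]), 0.39)
fence [278. 160.] 911 zmed 65.7 (array([679.3, -76.3]), array([ 22.8, 317.6]), 1.82)
chips [279. 198.] 37 zmed 49.9 (array([576.9, -77. ]), array([16. , 16.9]), 32.94)
chips [316. 199.] 65 zmed 51.0 (array([ 571.7, -176.5]), array([17.3, 27.3]), 69.87)
chips [254. 202.] 61 zmed 50.9 (array([567.5,  -8. ]), array([22.7, 19.4]), 75.08)
chips [296. 202.] 38 zmed 50.4 (array([ 566.5, -121.2]), array([17.5, 14.6]), 55.09)
chips [300. 217.] 38 zmed 50.8 (array(
[... 436 characters left out ...]
5]), array([270.7, 227.8]), 0.0)
panwalls [224. 192.] 109 zmed 36.5 (array([579.8,  80.6]), array([  5.7, 181.7]), 89.9)
panwalls [149. 207.] 799 zmed 44.2 (array([554.9, 263. ]), array([259., 203.]), 81.23)
panwalls [117. 257.] 157 zmed 50.7 (array([424. , 379.6]), array([71.1, 35.6]), 73.84)
binrim [428. 174.] 2636 zmed 119.4 (array([ 626.8, -447.3]), array([277.1, 248.8]), 3.8)
glue 162.5588202322604
mug 99.03497722364163
tape 66.3736221044024
glue [183. 120.] 537 zmed 106.5 (array([789. , 181.5]), array([94.2, 54.1]), 26.42)
mug [324. 123.] 334 zmed 86.4 (array([ 769.5, -198.8]), array([74.4, 81.5]), 74.6)
tape [114. 264.] 506 zmed 59.4 (array([405. , 368.2]), array([72.2, 53.1]), 26.04)
```

```bash
cat > pan.py <<'E'
from h import *
def pan(a,box=(95,150,222,262),dbg=False):
    H=hsv(a); h,s,v=[H[...,i].astype(int) for i in range(3)]
    g=((s<70)&(v>80)).astype(np.uint8)
    if dbg: 
        for p in [(180,215),(205,190),(100,215),(215,250),(130,206)]: print(p,H[p[1],p[0]])
    b=max(blobs(g,box,100),key=lambda t:t[1])
    f=np.array([q for q in b[2]])
    hull=cv2.convexHull(f.astype(np.int32)); ap=cv2.approxPolyDP(hull,6,True)[:,0]
    return b,ap
if __name__=="__main__":
    a=get_image("top"); b,ap=pan(a,dbg=True); print(b[0],b[1]); print(np.c_[ap,plane(a,ap,3).round(),plane(a,ap,28).round()])
    cv2.imwrite("pics/pan_%d.png"%(read_state()["clock"]*10),cv2.resize(a["frame"][150:270,90:230,::-1],None,fx=5,fy=5,interpolation=cv2.INTER_CUBIC)); print("pics/pan_%d.png"%(read_state()["clock"]*10))
E
python3 pan.py; cp pics/pan_*.png pics/pan0.png
```

```text
(180, 215) [105  27 131]
(205, 190) [104  26 129]
(100, 215) [ 17  81 142]
(215, 250) [ 18  79 132]
(130, 206) [ 12 132 114]
[178.38029581 212.47630985] 3989
[[209. 180. 638. 124. 634. 120.]
 [200. 250. 437. 149. 437. 145.]
 [142. 244. 456. 314. 456. 306.]
 [155. 172. 664. 282. 659. 275.]]
pics/pan_2.png
```

View pics/pan0.png

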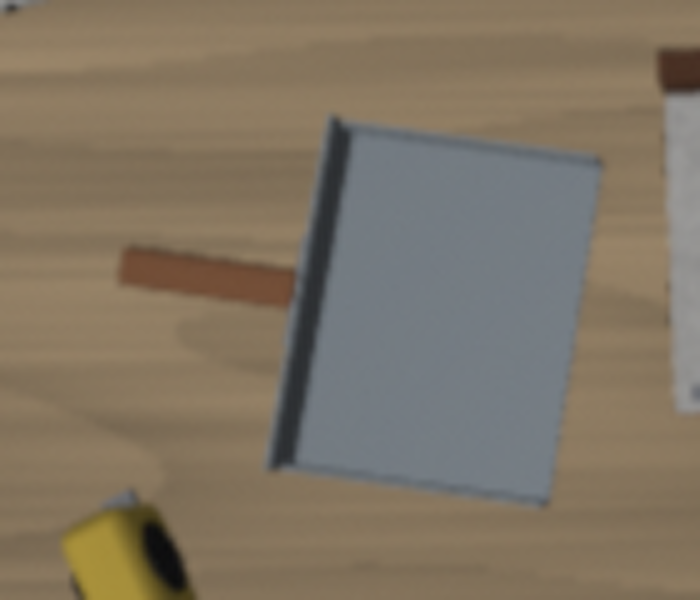

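Run:
```python
from h import *
a=get_image("top")
# crop px -> image px: (c+.5)/5-.5+off
f=lambda c:(np.array(c,float)+.5)/5-.5+[90,150]
L=plane(a,f([[602,160],[547,503]]),28); B=plane(a,f([[333,118],[268,468]]),48); Hd=plane(a,f([[122,267],[293,288]]),50)
print(L,B,Hd)
m=L.mean(0),B.mean(0)
for p,q in((L[0],L[1]),(B[0],B[1])): d=p-q; print("x-axis yaw",np.degrees(np.arctan2(d[1],d[0])),np.linalg.norm(d))
d=Hd[0]-Hd[1]; print("handle yaw",np.degrees(np.arctan2(-d[0],d[1])),np.linalg.norm(d))
d=m[1]-m[0]; print("lip->back",np.degrees(np.arctan2(-d[0],d[1])),np.linalg.norm(d),m)
```

```text
[[628.96283332 117.42352611]
 [436.98708194 147.3078991 ]] [[651.74404049 265.34348211]
 [458.46778878 296.45499581]] [[569.50117658 379.69982266]
 [556.54398443 284.69683702]]
x-axis yaw -8.848073282357936 194.28784023612175
x-axis yaw -9.144410812446088 195.76423513902589
handle yaw -7.766492025375315 95.88251200513322
lip->back -8.47451923237768 150.17319237350864 (array([532.97495763, 132.36571261]), array([555.10591463, 280.89923896]))
```

```bash
for i in 1 2 3 4 5 6 7; do python3 -m jog '[[[0.3,-0.5,0],[0,0,-0.04],-1],[[0.597,-0.99,0],[0,0,-0.0833],-1],[[0.597,-0.99,0],[0,0,-0.0833],-1]]'; done; python3 -c "
from h import *
s=read_state();print(s)"
```

```text
clock: 0.55
position: [270.9, 486.2, 231.4]
ee_rot: [0.966, -0.257, -0.0, 0.001]
contact_force: [-0.8, 0.6, 1.0]
gripper_width: 85.2
grasp_force: 0.0
clock: 0.85
position: [330.5, 387.6, 231.5]
ee_rot: [0.94, -0.341, -0.0, 0.0]
contact_force: [0.5, 0.5, 0.1]
gripper_width: 85.5
grasp_force: 0.0
clock: 1.15
position: [390.2, 289.1, 231.5]
ee_rot: [0.907, -0.421, 0.0, 0.0]
contact_force: [0.6, 1.0, -0.4]
gripper_width: 85.7
grasp_force: 0.0
clock: 1.45
position: [450.2, 190.3, 231.4]
ee_rot: [0.867, -0.499, 0.0, -0.0]
contact_force: [-0.3, 0.6, 0.4]
gripper_width: 85.4
grasp_force: 0.0
clock: 1.75
position: [510.4, 91.2, 231.2]
ee_rot: [0.82, -0.572, 0.0, -0.0]
contact_force: [-1.0, 1.2, 0.2]
gripper_width: 85.4
grasp_force: 0.0
clock: 2.05
position: [570.2, -8.1, 230.8]
ee_rot: [0.767, -0.642, 0.0, 0.0]
contact_force: [-0.4, 0.1, -0.3]
gripper_width: 85.1
grasp_force: 0.0
clock: 2.35
position: [629.7, -107.0, 230.3]
ee_rot: [0.709, -0.706, 0.0, 0.0]
contact_force: [0.5, 0.8, -0.0]
gripper_width: 85.7
grasp_force: 0.0
{'clock': 2.35, 'joints': array([ 8.47220012e-02,  4.08857056e-01,  4.28387504e-02,  4.83898205e-04,
       -1.20503039e+00, -8.06092086e-02]), 'joint_vel': array([-0.18534515,  0.14268107,  0.22180506, -0.02402257, -0.09934426,
        0.25045103]), 'joint_efforts': array([ -0.28095989, -40.90819359,  19.184618  ,   4.46966887,
         0.08875285,  -0.25681305]), 'position': array([ 629.7102936 , -107.03189044,  230.34846018]), 'ee_rot': array([ 7.08620435e-01, -7.05589833e-01,  9.08496112e-05,  2.42312495e-04]), 'contact_force': array([ 0.47099964,  0.80448826, -0.03909699]), 'wrist_torque': array([0.01204943, 0.04915231, 0.05259732]), 'grasp_force': 0.0, 'gripper_width': 85.6713752270251}
```

```bash
python3 -m jog '[[[-0.016,0.018,-0.4],[0,0,0],-1],[[-0.016,0.018,-0.8],[0,0,0],-1],[[-0.016,0.018,-0.8],[0,0,0],-1]]'|head -2
python3 -m jog '[[[0,0,-0.35],[0,0,0],-1],[[0,0,-0.73],[0,0,0],-1],[[0,0,-0.73],[0,0,0],-1],[[0,0,-0.73],[0,0,0],-1]]'
python3 -m jog '[[[0,0,0],[0,0,0],1],[[0,0,0],[0,0,0],1],[[0,0,0],[0,0,0],1],[[0,0,0],[0,0,0],1],[[0,0,0],[0,0,0],1],[[0,0,0],[0,0,0],1],[[0,0,0],[0,0,0],1],[[0,0,0],[0,0,0],1]]'
```

```text
clock: 2.65
position: [622.2, -101.6, 145.0]
clock: 3.05
position: [627.6, -102.2, 80.2]
ee_rot: [0.71, -0.704, 0.001, -0.0]
contact_force: [1.3, 0.0, 0.8]
gripper_width: 85.4
grasp_force: 0.0
clock: 3.85
position: [627.7, -102.6, 80.1]
ee_rot: [0.71, -0.704, 0.001, -0.001]
contact_force: [0.8, 0.9, 6.8]
gripper_width: 34.0
grasp_force: 61.9
```

```bash
python3 -m jog '[[[0,0,0.3],[0,0,0],1],[[0,0,0.6],[0,0,0],1],[[0,0,0.8],[0,0,0],1],[[0,0,0.8],[0,0,0],1]]'|head -2
for i in 1 2 3; do python3 -m jog '[[[-0.38,0.22,0],[0,0,0],1],[[-0.76,0.44,0],[0,0,0],1],[[-0.76,0.44,0],[0,0,0],1]]'|head -2; done
python3 -m jog '[[[0,0,-0.4],[0,0,0],1],[[0,0,-0.8],[0,0,0],1],[[0,0,-0.8],[0,0,0],1]]'
python3 -m jog '[[[0,0,-0.15],[0,0,0],1],[[0,0,-0.3],[0,0,0],1],[[0,0,-0.34],[0,0,0],1],[[0,0,-0.34],[0,0,0],1]]'
```

```text
clock: 4.25
position: [627.6, -102.7, 161.0]
clock: 4.55
position: [542.7, -57.4, 155.0]
clock: 4.85
position: [467.7, -14.1, 155.8]
clock: 5.15
position: [392.7, 29.4, 156.3]
clock: 5.45
position: [393.9, 27.3, 73.8]
ee_rot: [0.709, -0.705, -0.003, 0.006]
contact_force: [-1.3, -0.2, -1.4]
gripper_width: 34.0
grasp_force: 61.5
clock: 5.85
position: [398.9, 29.4, 44.8]
ee_rot: [0.71, -0.705, 0.0, 0.0]
contact_force: [0.5, -0.3, -2.0]
gripper_width: 33.9
grasp_force: 61.4
```

Run:
```python
from h import *
print(read_state()["position"])
a=get_image("top"); save(a,"t1.png")
Z=cloud(a)[...,2]
H=hsv(a); h,s,v=[H[...,i].astype(int) for i in range(3)]
for c,ar,uv in blobs((s>110)&(v<225),(225,168,340,232),6): print(c.round(),ar,plane(a,[c],44).round())
```

```text
[398.91333632  29.39609446  44.76240427]
[279. 198.] 36 [[578. -77.]]
[316. 199.] 65 [[ 573. -178.]]
[254. 202.] 60 [[568.  -8.]]
[295. 202.] 40 [[ 567. -122.]]
[300. 217.] 39 [[ 523. -134.]]
[256. 221.] 57 [[515. -12.]]
```

View pics/t1.png

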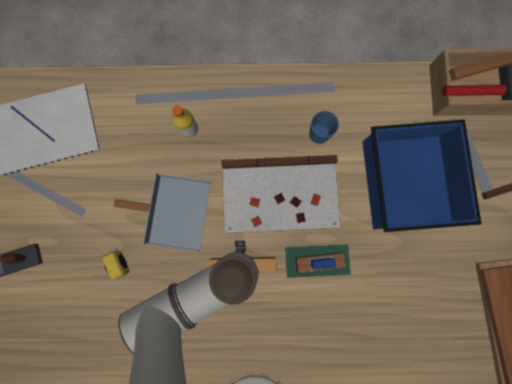

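```bash
python3 -m jog '[[[0,0,-0.008],[0,0,0],1],[[0,0,-0.008],[0,0,0],1],[[0,0,-0.008],[0,0,0],-1],[[0,0,-0.008],[0,0,0],-1],[[0,0,-0.008],[0,0,0],-1],[[0,0,-0.008],[0,0,0],-1],[[0,0,-0.008],[0,0,0],-1]]'
python3 -m jog '[[[0,0,0.4],[0,0,0],-1],[[0,0,0.8],[0,0,0],-1],[[0,0,0.95],[0,0,0],-1]]' |head -2
for i in 1 2 3; do python3 -m jog '[[[0.27,0.46,0],[0,0,-0.0125],-1],[[0.533,0.92,0],[0,0,-0.025],-1],[[0.533,0.92,0],[0,0,-0.025],-1]]'|head -3; done
python3 -m jog '[[[0,0,-0.3],[0,0,0],-1],[[0,0,-0.6],[0,0,0],-1],[[0,0,-0.6],[0,0,0],-1],[[0,0,-0.6],[0,0,0],-1]]'
python3 - <<'E'
from h import *
a=get_image("top"); b=get_image("wrist"); save(b,"w1.png")
H=hsv(a); h,s,v=[H[...,i].astype(int) for i in range(3)]; Z=cloud(a)[...,2]
for c,ar,uv in blobs((Z>62)&(Z<80),(190,245,300,290),30): print("batten",ar,rect(a,uv,70))
E
```

```text
clock: 6.6
position: [398.4, 29.5, 43.6]
ee_rot: [0.71, -0.705, 0.0, -0.0]
contact_force: [0.1, -0.4, -0.4]
gripper_width: 85.7
grasp_force: 0.0
clock: 6.9
position: [400.2, 30.1, 141.9]
clock: 7.2
position: [454.9, 125.3, 139.2]
ee_rot: [-0.692, 0.722, -0.001, 0.002]
clock: 7.5
position: [507.6, 217.3, 138.1]
ee_rot: [-0.673, 0.74, -0.0, 0.001]
clock: 7.8
position: [560.1, 308.9, 137.3]
ee_rot: [-0.653, 0.757, -0.0, 0.001]
clock: 8.2
position: [558.1, 304.6, 78.5]
ee_rot: [-0.652, 0.758, -0.0, -0.001]
contact_force: [0.1, 0.3, -0.2]
gripper_width: 85.3
grasp_force: 0.0
batten 927 (array([401. ,  27.6]), array([ 34.9, 177.5]), 0.5)
```

View pics/w1.png

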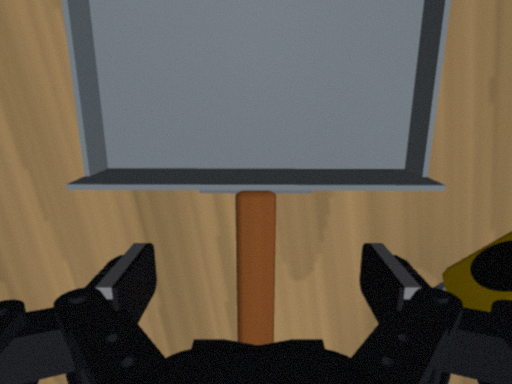

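```bash
python3 -m jog '[[[0.005,0,-0.3],[0,0,0],-1],[[0.005,0,-0.6],[0,0,0],-1],[[0.005,0,-0.6],[0,0,0],-1],[[0.005,0,-0.6],[0,0,0],-1]]'
python3 -m jog '[[[0,0,0],[0,0,0],1],[[0,0,0],[0,0,0],1],[[0,0,0],[0,0,0],1],[[0,0,0],[0,0,0],1],[[0,0,0],[0,0,0],1],[[0,0,0],[0,0,0],1],[[0,0,0],[0,0,0],1],[[0,0,0],[0,0,0],1],[[0,0,0],[0,0,0],1]]'
python3 - <<'E'
from h import *
a=get_image("wrist"); save(a,"w2.png"); W=cloud(a)
print(W[20:180:30,250].round(0)); print(read_state()["position"])
E
```

```text
clock: 8.7
position: [559.6, 305.8, 20.0]
ee_rot: [-0.652, 0.758, -0.0, 0.001]
contact_force: [-0.0, 0.4, 0.3]
gripper_width: 85.2
grasp_force: 0.0
clock: 9.6
position: [559.4, 306.0, 19.4]
ee_rot: [-0.652, 0.758, -0.0, 0.001]
contact_force: [0.1, 1.1, 5.0]
gripper_width: 21.1
grasp_force: 60.4
[[548. 210.   4.]
 [549. 221.   3.]
 [551. 234.   4.]
 [553. 247.   3.]
 [556. 260.   3.]
 [558. 274.   4.]]
[559.400394   306.0247725   19.39217309]
```

```bash
python3 -m jog '[[[0,0,0.1],[0,0,0],1],[[0,0,0.1],[0,0,0],1],[[0.09,-0.13,0.1],[0,0,0.043],1],[[0.184,-0.26,0.1],[0,0,0.0858],1],[[0.184,-0.26,0.1],[0,0,0.0858],1],[[0.184,-0.26,0.1],[0,0,0.0858],1],[[0.184,-0.26,0.1],[0,0,0.0858],1]]'
python3 - <<'E'
from h import *
a=get_image("top"); cv2.imwrite("pics/p3.png",cv2.resize(a["frame"][145:245,120:260,::-1],None,fx=5,fy=5,interpolation=cv2.INTER_CUBIC))
E
```

```text
clock: 10.35
position: [576.6, 279.5, 28.0]
ee_rot: [0.717, -0.697, -0.0, 0.0]
contact_force: [-0.1, 0.3, -2.1]
gripper_width: 21.3
grasp_force: 59.3
```

View pics/p3.png

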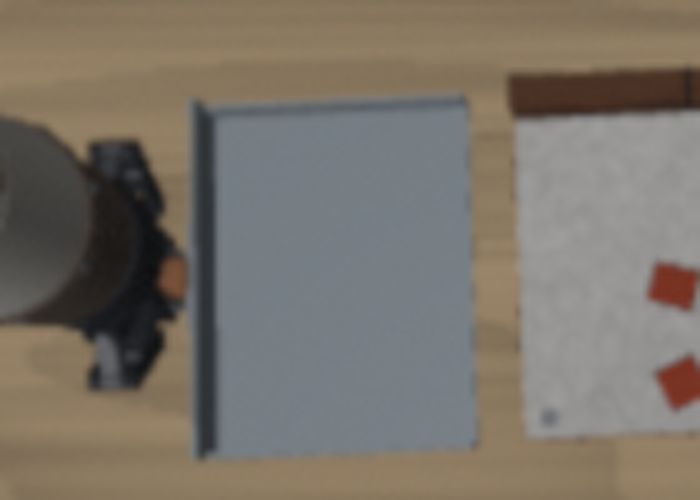

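Run:
```python
from h import *
a=get_image("top")
f=lambda c:(np.array(c,float)+.5)/5-.5+[120,145]
L=plane(a,f([[466,97],[476,445]]),37); B=plane(a,f([[513,114],[525,437]]),36); F=plane(a,f([[509,74]]),66)
print(L,B,F)
for p,q in((L[0],L[1]),(B[0],B[1])): d=p-q; print(np.degrees(np.arctan2(d[1],d[0])),np.linalg.norm(d))
u=B[0]-B[1];u/=np.linalg.norm(u); mid=B[1]+100*u; lm=L.mean(0); n=np.array([-u[1],u[0]])
print("edge mid",mid,"lip mid",lm,"along x",(lm-mid)@u,"gap",(lm-mid)@n)
```

```text
[[677.87911751 108.42597038]
 [481.98618908 102.44995107]] [[667.88411334  81.88938825]
 [486.03101627  75.44958487]] [[684.358099    81.03079207]]
1.747355193194895 195.98406112342812
2.0281174384013863 181.9670848912575
edge mid [585.96837427  78.98857841] lip mid [579.93265329 105.43796073] along x -5.095898148757553 gap 26.646417669305873
```

```bash
python3 -m jog '[[[0.042,0,-0.03],[0,0,0],1],[[0.042,0,-0.08],[0,0,0],1],[[0.042,0,-0.084],[0,0,0],1],[[0.046,-0.1,-0.084],[0,0,0.001],1],[[0.05,-0.2,-0.084],[0,0,0.002],1],[[0.05,-0.23,-0.084],[0,0,0.002],1],[[0.05,-0.23,-0.084],[0,0,0.002],1]]'
python3 -m jog '[[[0,-0.015,0],[0,0,0],1],[[0,-0.02,0],[0,0,0],1],[[0,-0.025,0],[0,0,0],1],[[0,-0.025,0],[0,0,0],1]]'
python3 -m jog '[[[0,-0.015,0],[0,0,0],1],[[0,-0.02,0],[0,0,0],1],[[0,-0.02,0],[0,0,0],1]]'
```

```text
clock: 11.15
position: [582.1, 255.3, 20.2]
ee_rot: [0.718, -0.696, -0.0, 0.0]
contact_force: [-0.1, 0.5, -3.0]
gripper_width: 21.2
grasp_force: 59.3
clock: 11.55
position: [582.1, 254.1, 20.1]
ee_rot: [0.719, -0.695, -0.0, -0.0]
contact_force: [-0.4, 0.3, -2.5]
gripper_width: 21.6
grasp_force: 59.3
clock: 11.85
position: [582.1, 251.8, 20.1]
ee_rot: [0.719, -0.695, -0.0, 0.0]
contact_force: [0.3, -0.7, -1.8]
gripper_width: 21.5
grasp_force: 59.3
```

```bash
python3 -m jog '[[[0,0,-0.008],[0,0,0],1],[[0,-0.01,-0.01],[0,0,0],1],[[0,-0.02,-0.01],[0,0,0],1],[[0,-0.02,-0.01],[0,0,0],1]]'
python3 -m jog '[[[0,-0.015,0],[0,0,0],1],[[0,-0.02,0],[0,0,0],1],[[0,-0.02,0],[0,0,0],1]]'
python3 - <<'E'
from h import *
a=get_image("top"); cv2.imwrite("pics/p4.png",cv2.resize(a["frame"][145:245,150:250,::-1],None,fx=6,fy=6,interpolation=cv2.INTER_CUBIC))
E
```

```text
clock: 12.25
position: [582.9, 251.2, 19.6]
ee_rot: [0.719, -0.695, 0.0, -0.002]
contact_force: [-0.5, 4.2, -0.7]
gripper_width: 21.2
grasp_force: 59.5
clock: 12.55
position: [583.0, 251.1, 20.0]
ee_rot: [0.719, -0.695, -0.0, -0.003]
contact_force: [-1.4, 9.7, -0.8]
gripper_width: 21.1
grasp_force: 59.6
```

View pics/p4.png

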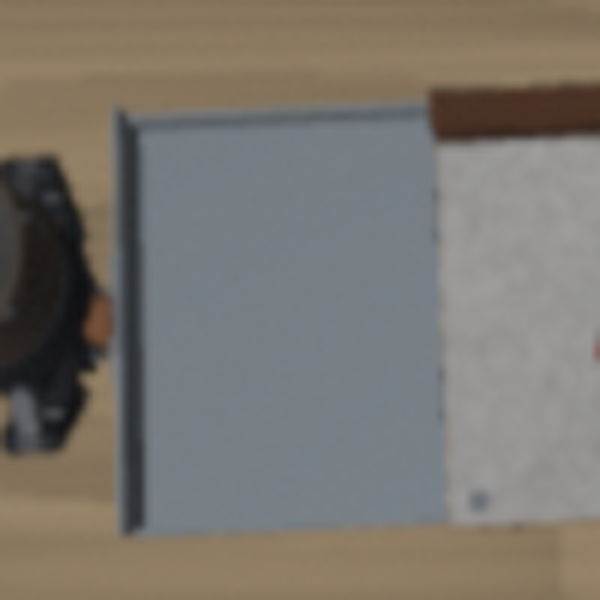

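Run:
```python
from h import *
a=get_image("top")
f=lambda c:(np.array(c,float)+.5)/6-.5+[150,145]
print("pan near",plane(a,f([445,526]),28),"far",plane(a,f([430,103]),28)); print("board near",plane(a,f([449,523]),36),"fence far",plane(a,f([431,90]),66),"white far",plane(a,f([438,137]),36))
```

```text
pan near [[485.49884465  78.58070598]] far [[685.95749874  85.40068674]]
board near [[486.72494116  75.95567842]] fence far [[683.84226583  80.98528287]] white far [[667.81996441  80.80321529]]
```

```bash
python3 -m jog '[[[0,0.02,0],[0,0,0],1],[[0,0.02,0],[0,0,0],1],[[0,0.02,0],[0,0,0],-1],[[0,0.02,0],[0,0,0],-1],[[0,0.02,0],[0,0,0],-1],[[0,0.02,0],[0,0,0],-1],[[0,0.02,0],[0,0,0],-1]]'
python3 -m jog '[[[0,0,0.3],[0,0,0],-1],[[0,0,0.7],[0,0,0],-1],[[0,0,1],[0,0,0],-1]]' |head -2
for i in 1 2 3 4 5; do python3 -m jog '[[[-0.18,-0.44,0.04],[0,0,0.003],-1],[[-0.364,-0.874,0.08],[0,0,0.0058],-1],[[-0.364,-0.874,0.08],[0,0,0.0058],-1]]'|head -2; done
python3 -m jog '[[[0,0,-0.2],[0,0,0],-1],[[0,0,-0.4],[0,0,0],-1],[[0,0,-0.4],[0,0,0],-1],[[0,0,-0.4],[0,0,0],-1]]'
python3 - <<'E'
from h import *
a=get_image("top"); b=get_image("wrist"); save(b,"w5.png")
H=hsv(b); W=cloud(b); m=(H[...,0]>100)&(H[...,0]<130)&(H[...,1]>120)&(W[...,2]>70)&(W[...,2]<86)
bb=blobs(m,(0,0,512,384),200)
for c,ar,uv in bb: print(c,ar,rect(b,uv,78))
print("pan"); H=hsv(a);
E
python3 -c "
from h import *
print(read_state()['position'],read_state()['ee_rot'])"
```

```text
clock: 13.35
position: [582.1, 249.5, 19.1]
ee_rot: [0.719, -0.695, 0.0, 0.0]
contact_force: [0.4, 0.1, -0.7]
gripper_width: 85.3
grasp_force: 0.0
clock: 13.65
position: [582.6, 249.9, 121.2]
clock: 13.95
position: [542.7, 158.2, 127.8]
clock: 14.25
position: [506.5, 71.4, 135.4]
clock: 14.55
position: [470.6, -15.3, 143.4]
clock: 14.85
position: [435.0, -102.3, 151.4]
clock: 15.15
position: [399.3, -189.7, 159.5]
clock: 15.55
position: [401.1, -186.6, 119.3]
ee_rot: [0.74, -0.672, 0.0, 0.0]
contact_force: [0.1, 0.1, 0.2]
gripper_width: 85.3
grasp_force: 0.0
[258.77766207 212.42723249] 3841 (array([ 400.9, -187.5]), array([22.6, 58.9]), 5.38)
pan
[ 401.45101112 -186.73164204  119.99992596] [ 7.40103227e-01 -6.72492606e-01  8.47995255e-04 -4.34473053e-04]
```

```bash
python3 -m jog '[[[0,-0.008,-0.3],[0,0,0],-1],[[0,-0.008,-0.6],[0,0,0],-1],[[0,-0.008,-0.75],[0,0,0],-1],[[0,-0.008,-0.75],[0,0,0],-1],[[0,-0.008,-0.75],[0,0,0],1],[[0,-0.008,-0.75],[0,0,0],1],[[0,-0.008,-0.75],[0,0,0],1],[[0,-0.008,-0.75],[0,0,0],1],[[0,-0.008,-0.75],[0,0,0],1],[[0,-0.008,-0.75],[0,0,0],1],[[0,-0.008,-0.75],[0,0,0],1],[[0,-0.008,-0.75],[0,0,0],1]]'
python3 - <<'E'
from h import *
a=get_image("top");save(a,"t6.png")
H=hsv(a); h,s,v=[H[...,i].astype(int) for i in range(3)]
for c,ar,uv in blobs((s>110)&(v<225),(225,168,340,232),6): print(c.round(),ar,plane(a,[c],44).round())
E
```

```text
clock: 16.85
position: [401.0, -188.0, 44.9]
ee_rot: [0.74, -0.673, 0.001, -0.0]
contact_force: [0.7, 1.3, 5.8]
gripper_width: 23.5
grasp_force: 59.9
[279. 198.] 36 [[578. -77.]]
[316. 199.] 65 [[ 573. -178.]]
[254. 202.] 61 [[568.  -8.]]
[295. 201.] 39 [[ 567. -122.]]
[300. 217.] 41 [[ 523. -134.]]
[256. 221.] 57 [[515. -12.]]
```

```bash
python3 -m jog '[[[0,0,0.3],[0,0,0],1],[[0,0,0.6],[0,0,0],1],[[0,0,0.9],[0,0,0],1],[[0,0,0.9],[0,0,0],1]]' |head -2
for i in 1 2; do python3 -m jog '[[[0.13,-0.03,0],[0,0,-0.065],1],[[0.26,-0.06,0],[0,0,-0.13],1],[[0.38,-0.1,0],[0,0,-0.195],1],[[0.51,-0.13,0],[0,0,-0.26],1],[[0.64,-0.16,0],[0,0,-0.325],1],[[0.763,-0.196,0],[0,0,-0.39],1],[[0.763,-0.196,0],[0,0,-0.39],1]]'|head -3; done
python3 -m jog '[[[0,0,-0.2],[0,0,0],1],[[0,0,-0.4],[0,0,0],1],[[0,0,-0.4],[0,0,0],1],[[0,0,-0.4],[0,0,0],1]]'
python3 - <<'E'
from h import *
a=get_image("wrist");save(a,"w7.png"); print(read_state()["position"],read_state()["ee_rot"],read_state()["joints"])
E
```

```text
clock: 17.3
position: [402.4, -188.3, 137.4]
clock: 18.0
position: [476.7, -207.5, 132.4]
ee_rot: [-0.411, 0.911, 0.001, -0.001]
clock: 18.7
position: [552.6, -227.0, 132.6]
ee_rot: [-0.017, 1.0, 0.0, -0.001]
clock: 19.1
position: [551.7, -226.9, 93.8]
ee_rot: [-0.017, 1.0, 0.0, -0.001]
contact_force: [0.3, -0.1, -1.6]
gripper_width: 22.9
grasp_force: 59.8
[ 552.64277508 -227.10143278   94.72841144] [-1.69197922e-02  9.99856817e-01 -1.92894060e-04  1.72038598e-04] [-1.18975778e-01  4.66112615e-01 -2.37401176e-01  4.40256650e-04
 -8.66889412e-01 -1.41826422e+00]
```

View pics/w7.png

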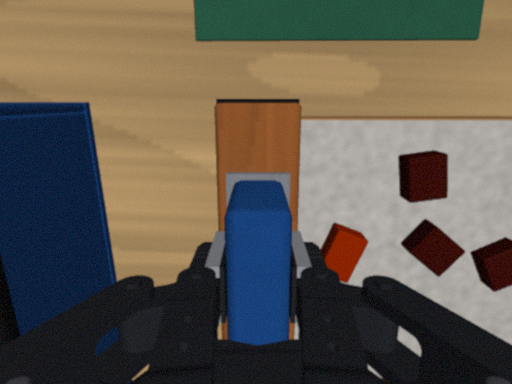

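```bash
python3 -m jog '[[[0,0,-0.08],[0,0,0],1],[[0,0,-0.14],[0,0,0],1],[[0,0,-0.163],[0,0,0],1],[[0,0,-0.163],[0,0,0],1],[[0,0,-0.163],[0,0,0],1]]'
for i in 1 2; do python3 -m jog '[[[-0.002,0.05,0],[0,0,0],1],[[-0.003,0.1,0],[0,0,0],1],[[-0.005,0.15,0],[0,0,0],1],[[-0.007,0.2,0],[0,0,0],1],[[-0.008,0.25,0],[0,0,0],1],[[-0.01,0.3,0],[0,0,0],1],[[-0.012,0.35,0],[0,0,0],1],[[-0.013,0.4,0],[0,0,0],1],[[-0.015,0.45,0],[0,0,0],1],[[-0.017,0.5,0],[0,0,0],1],[[-0.018,0.55,0],[0,0,0],1],[[-0.02,0.6,0],[0,0,0],1],[[-0.022,0.65,0],[0,0,0],1],[[-0.023,0.7,0],[0,0,0],1],[[-0.025,0.75,0],[0,0,0],1],[[-0.027,0.8,0],[0,0,0],1],[[-0.028,0.85,0],[0,0,0],1],[[-0.03,0.9,0],[0,0,0],1],[[-0.032,0.95,0],[0,0,0],1],[[-0.033,1,0],[0,0,0],1]]'; done
python3 - <<'E'
from h import *
b=get_image("scene"); save(b,"s8.png")
E
```

```text
clock: 19.65
position: [552.6, -227.0, 78.0]
ee_rot: [-0.016, 1.0, 0.0, -0.0]
contact_force: [-1.0, 0.3, 0.0]
gripper_width: 23.3
grasp_force: 60.4
clock: 21.65
position: [549.5, -126.8, 78.0]
ee_rot: [-0.016, 1.0, -0.0, 0.0]
contact_force: [0.0, -4.0, 3.5]
gripper_width: 23.0
grasp_force: 60.8
clock: 23.65
position: [545.8, -27.0, 78.0]
ee_rot: [-0.016, 1.0, -0.0, -0.0]
contact_force: [-0.3, -5.7, 5.0]
gripper_width: 23.0
grasp_force: 61.1
```

View pics/s8.png

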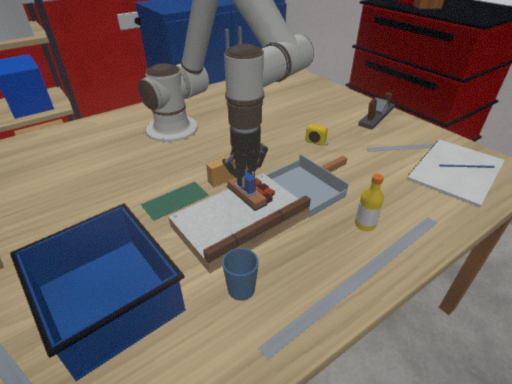

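```bash
python3 -m jog '[[[-0.002,0.05,0],[0,0,0],1],[[-0.003,0.1,0],[0,0,0],1],[[-0.005,0.15,0],[0,0,0],1],[[-0.007,0.2,0],[0,0,0],1],[[-0.008,0.25,0],[0,0,0],1],[[-0.01,0.3,0],[0,0,0],1],[[-0.012,0.35,0],[0,0,0],1],[[-0.013,0.4,0],[0,0,0],1],[[-0.015,0.45,0],[0,0,0],1],[[-0.017,0.5,0],[0,0,0],1],[[-0.018,0.55,0],[0,0,0],1],[[-0.02,0.6,0],[0,0,0],1],[[-0.022,0.65,0],[0,0,0],1],[[-0.023,0.7,0],[0,0,0],1],[[-0.025,0.75,0],[0,0,0],1],[[-0.027,0.8,0],[0,0,0],1],[[-0.028,0.85,0],[0,0,0],1],[[-0.03,0.9,0],[0,0,0],1],[[-0.032,0.95,0],[0,0,0],1],[[-0.033,1,0],[0,0,0],1]]'
python3 -m jog '[[[0,0.03,0],[0,0,0],1],[[0,0.03,0],[0,0,0],1],[[0,0.03,0],[0,0,0],1],[[0,0.03,0],[0,0,0],1]]'
python3 -m jog '[[[0,-0.1,0.2],[0,0,0],1],[[0.01,-0.5,0.5],[0,0,0],1],[[0.03,-1,0.5],[0,0,0],1],[[0.03,-1,0.5],[0,0,0],1]]'|head -2
python3 -m jog '[[[0.01,-0.5,0],[0,0,0],1],[[0.03,-1,0],[0,0,0],1],[[0.03,-1,0],[0,0,0],1]]'|head -2
python3 - <<'E'
from h import *
a=get_image("top");cv2.imwrite("pics/t9.png",cv2.resize(a["frame"][140:300,100:360,::-1],None,fx=3,fy=3,interpolation=cv2.INTER_CUBIC))
E
```

```text
clock: 25.7
position: [542.1, 72.7, 78.0]
ee_rot: [-0.016, 1.0, -0.001, -0.001]
contact_force: [0.3, -6.3, 5.7]
gripper_width: 23.4
grasp_force: 61.1
clock: 26.1
position: [542.1, 76.1, 77.9]
ee_rot: [-0.016, 1.0, -0.0, -0.001]
contact_force: [-0.9, -4.1, 5.9]
gripper_width: 23.4
grasp_force: 61.3
clock: 26.5
position: [544.0, -26.9, 126.8]
clock: 26.8
position: [547.0, -127.0, 125.5]
```

View pics/t9.png

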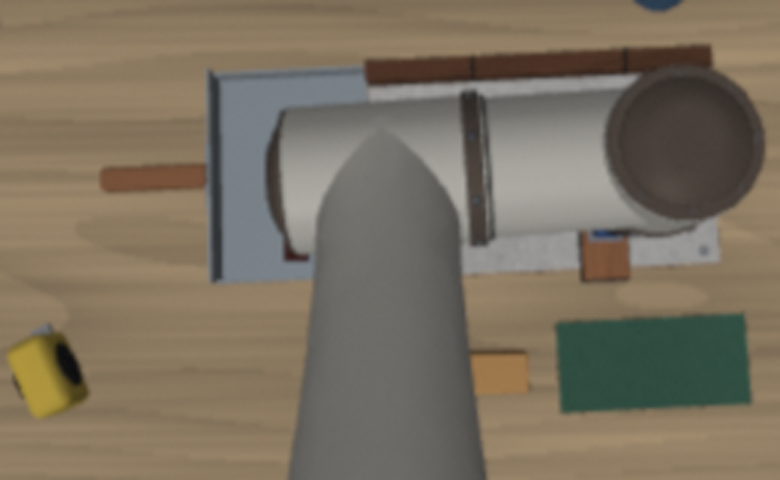

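```bash
for i in 1 2; do python3 -m jog '[[[-0.13,-0.05,0],[0,0,0.065],1],[[-0.26,-0.1,0],[0,0,0.13],1],[[-0.38,-0.15,0],[0,0,0.195],1],[[-0.5,-0.2,0],[0,0,0.26],1],[[-0.62,-0.25,0],[0,0,0.325],1],[[-0.72,-0.28,0],[0,0,0.375],1],[[-0.72,-0.28,0],[0,0,0.375],1]]'|head -3; done
python3 - <<'E'
from h import *
a=get_image("top"); b=get_image("scene")
for n,im,box in(("top",a,(100,150,345,240)),("scene",b,(165,140,360,265))):
    H=hsv(im); h,s,v=[H[...,i].astype(int) for i in range(3)]
    if n=="top":
        for c,ar,uv in blobs((s>110)&(v<225),(160,168,345,236),6): print(n,c.round(),ar,plane(im,[c],12).round())
        for c,ar,uv in blobs((h>60)&(h<95)&(s>80),(270,235,370,290)): print("mat",ar,rect(a,uv,3))
        cv2.imwrite("pics/t10.png",cv2.resize(a["frame"][140:300,100:360,::-1],None,fx=3,fy=3,interpolation=cv2.INTER_CUBIC))
print(read_state()["position"],read_state()["ee_rot"])
E
```

```text
clock: 27.55
position: [474.7, -150.4, 126.6]
ee_rot: [-0.397, 0.918, 0.002, -0.001]
clock: 28.25
position: [403.8, -179.1, 127.2]
ee_rot: [0.717, -0.697, -0.001, 0.0]
top [212. 186.] 38 [[620. 113.]]
top [163. 198.] 61 [[585. 253.]]
top [219. 202.] 40 [[572.  94.]]
top [204. 205.] 49 [[565. 136.]]
top [213. 211.] 35 [[546. 111.]]
top [198. 222.] 42 [[516. 152.]]
top [214. 222.] 57 [[515. 109.]]
mat 78 (array([ 436.9, -159.4]), array([76.6,  8.4]), 89.25)
mat 39 (array([ 437.1, -251.5]), array([28.6, 11.2]), 89.25)
[ 405.59322749 -179.34141047  127.69565135] [ 7.17208489e-01 -6.96858585e-01  8.96758177e-05 -2.97409439e-04]
```

View pics/t10.png

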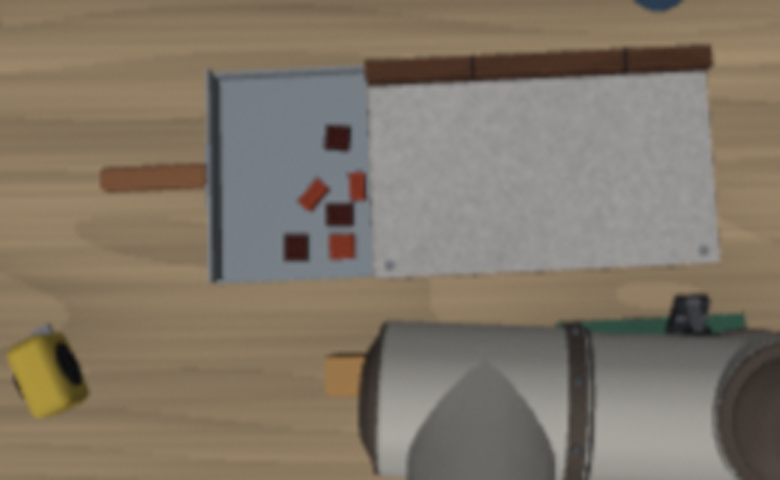

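Run:
```python
from h import *
a=get_image("top")
f=lambda c:(np.array(c,float)+.5)/3-.5+[100,140]
P=plane(a,f([[557,325],[743,315],[749,402],[562,411]]),3); print(P.round(1),P.mean(0)); d=P[0]-P[1]; print(np.degrees(np.arctan2(-d[0],d[1])))
print(read_state()["position"])
```

```text
[[ 439.1  -93.8]
 [ 446.2 -269.8]
 [ 365.6 -271.7]
 [ 359.6  -96.6]] [ 402.62710461 -182.94194451]
2.2939965790652734
[ 405.78688402 -179.43628654  127.72530934]
```

```bash
python3 -m jog '[[[-0.03,-0.035,-0.3],[0,0,0],1],[[-0.03,-0.035,-0.6],[0,0,0],1],[[-0.03,-0.035,-0.75],[0,0,0],1],[[-0.03,-0.035,-0.81],[0,0,0],1],[[-0.03,-0.035,-0.825],[0,0,0],1],[[-0.03,-0.035,-0.825],[0,0,0],1],[[-0.03,-0.035,-0.825],[0,0,0],1]]'
```

```text
clock: 29.1
position: [402.7, -183.6, 46.0]
ee_rot: [0.718, -0.696, 0.001, -0.001]
contact_force: [-0.1, -0.4, -3.0]
gripper_width: 23.2
grasp_force: 61.3
```

```bash
python3 -m jog '[[[0,0,-0.01],[0,0,0],1],[[0,0,-0.01],[0,0,0],1],[[0,0,-0.01],[0,0,0],-1],[[0,0,-0.01],[0,0,0],-1],[[0,0,-0.01],[0,0,0],-1],[[0,0,-0.01],[0,0,0],-1],[[0,0,-0.01],[0,0,0],-1]]'
python3 -m jog '[[[0,0,0.3],[0,0,0],-1],[[0,0,0.7],[0,0,0],-1],[[0,0,1],[0,0,0],-1],[[0,0,1],[0,0,0],-1]]'|head -2
for i in 1 2 3 4 5; do python3 -m jog '[[[0.18,0.44,0],[0,0,0],-1],[[0.36,0.868,0],[0,0,0],-1],[[0.36,0.868,0],[0,0,0],-1]]'|head -2; done
python3 -m jog '[[[0,0,-0.35],[0,0,0],-1],[[0,0,-0.7],[0,0,0],-1],[[0,0,-0.7],[0,0,0],-1],[[0,0,-0.7],[0,0,0],-1]]'
python3 - <<'E'
from h import *
a=get_image("top"); b=get_image("wrist"); save(b,"w11.png")
H=hsv(b); h,s,v=[H[...,i].astype(int) for i in range(3)]; Z=cloud(b)[...,2]
for c,ar,uv in blobs((Z>35)&(Z<56)&(s>110)&(h<20),(100,150,400,384),200): print("handle",c,ar,rect(b,uv,50))
Z=cloud(a)[...,2]; H=hsv(a); h,s,v=[H[...,i].astype(int) for i in range(3)]
for c,ar,uv in blobs((Z>15)&(Z<45),(270,235,370,290),50): print("block",ar,rect(a,uv,28))
for c,ar,uv in blobs((h>60)&(h<95)&(s>80),(270,235,370,290)): print("mat",ar,rect(a,uv,3))
print(read_state()["position"],read_state()["ee_rot"])
E
```

```text
clock: 29.8
position: [401.9, -183.6, 44.3]
ee_rot: [0.718, -0.696, 0.0, -0.0]
contact_force: [1.1, -0.4, -0.2]
gripper_width: 85.3
grasp_force: 0.0
clock: 30.2
position: [404.8, -184.1, 148.5]
clock: 30.5
position: [439.7, -93.6, 144.2]
clock: 30.8
position: [475.9, -6.8, 143.9]
clock: 31.1
position: [511.8, 79.9, 143.7]
clock: 31.4
position: [547.6, 166.6, 143.4]
clock: 31.7
position: [583.3, 253.2, 142.8]
clock: 32.1
position: [581.7, 249.0, 74.1]
ee_rot: [0.718, -0.696, 0.0, 0.001]
contact_force: [1.0, 0.0, 0.1]
gripper_width: 85.4
grasp_force: 0.0
handle [257.416179   268.17366609] 5810 (array([581.7, 277.9]), array([21.5, 89.3]), 1.9)
block 472 (array([ 402.8, -182.5]), array([ 40.5, 130.9]), 1.72)
mat 860 (array([ 403.2, -182.9]), array([ 77.8, 173.5]), 2.08)
[583.01137917 250.3308953   76.3088149 ] [ 7.18106883e-01 -6.95931110e-01  5.29831826e-04 -1.45427293e-03]
```

```bash
python3 -m jog '[[[0,0,-0.3],[0,0,0],-1],[[0,0,-0.57],[0,0,0],-1],[[0,0,-0.57],[0,0,0],-1],[[0,0,-0.57],[0,0,0],1],[[0,0,-0.57],[0,0,0],1],[[0,0,-0.57],[0,0,0],1],[[0,0,-0.57],[0,0,0],1],[[0,0,-0.57],[0,0,0],1],[[0,0,-0.57],[0,0,0],1],[[0,0,-0.57],[0,0,0],1],[[0,0,-0.57],[0,0,0],1],[[0,0,-0.57],[0,0,0],1]]'
python3 -m jog '[[[0,0.02,0.01],[0,0,0],1],[[0,0.04,0.02],[-0.01,0,0],1],[[0,0.06,0.03],[-0.02,0,0],1],[[0,0.06,0.05],[-0.03,0,0],1],[[0,0.06,0.08],[-0.04,0,0],1],[[0,0.06,0.1],[-0.05,0,0],1],[[0,0.06,0.13],[-0.06,0,0],1],[[0,0.06,0.16],[-0.067,0,0],1],[[0,0.06,0.2],[-0.067,0,0],1],[[0,0.06,0.3],[-0.067,0,0],1],[[0,0.06,0.4],[-0.067,0,0],1],[[0,0.06,0.5],[-0.067,0,0],1],[[0,0.06,0.6],[-0.067,0,0],1],[[0,0.06,0.7],[-0.067,0,0],1],[[0,0.06,0.8],[-0.067,0,0],1],[[0,0.06,0.9],[-0.067,0,0],1],[[0,0.06,0.9],[-0.067,0,0],1]]'
for i in 1 2; do python3 -m jog '[[[0,0,0.15],[0,0,0],1],[[0,0,0.3],[0,0,0],1],[[0,0,0.45],[0,0,0],1],[[0,0,0.6],[0,0,0],1],[[0,0,0.75],[0,0,0],1],[[0,0,0.85],[0,0,0],1],[[0,0,0.9],[0,0,0],1]]'; done
python3 - <<'E'
from h import *
b=get_image("scene"); a=get_image("wrist"); cv2.imwrite("pics/s12.png",np.hstack([b["frame"][100:300,200:400],cv2.resize(a["frame"],None,fx=.75,fy=.75)[:200]])[:,:,::-1])
E
```

```text
clock: 33.4
position: [582.7, 251.1, 18.6]
ee_rot: [0.718, -0.696, 0.0, -0.001]
contact_force: [-0.1, 0.7, 5.2]
gripper_width: 21.4
grasp_force: 59.8
clock: 35.1
position: [582.8, 257.1, 109.4]
ee_rot: [0.717, -0.694, 0.049, 0.049]
contact_force: [0.3, -0.2, -3.5]
gripper_width: 20.8
grasp_force: 58.8
clock: 35.8
position: [582.0, 256.6, 198.0]
ee_rot: [0.716, -0.694, 0.049, 0.05]
contact_force: [0.2, 0.5, -2.8]
gripper_width: 21.2
grasp_force: 59.1
clock: 36.5
position: [581.9, 256.5, 287.8]
ee_rot: [0.716, -0.694, 0.049, 0.05]
contact_force: [-0.3, 0.8, -2.9]
gripper_width: 20.9
grasp_force: 59.1
```

View pics/s12.png

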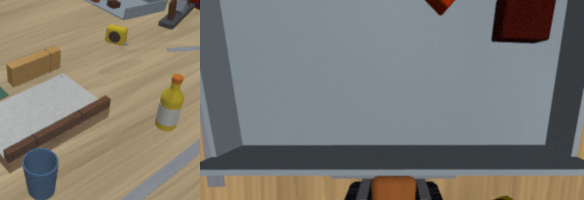

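```bash
for i in 1 2 3 4 5 6; do python3 -m jog '[[[0.012,-0.155,0],[0,0,0],1],[[0.025,-0.31,0],[0,0,0],1],[[0.037,-0.465,0],[0,0,0],1],[[0.05,-0.62,0],[0,0,0],1],[[0.062,-0.775,0],[0,0,0],1],[[0.075,-0.93,0],[0,0,0],1]]'|head -2; done
python3 -m jog '[[[0,0,0],[0,0,0],1],[[0,0,0],[0,0,0],1]]'
python3 - <<'E'
from h import *
b=get_image("top");H=hsv(b); h,s,v=[H[...,i].astype(int) for i in range(3)]
print(read_state()["joints"]); save(b,"t13.png")
for c,ar,uv in blobs((s>110)&(v<225),(160,168,345,232),6): print("fallen?",c,ar)
E
```

```text
clock: 37.2
position: [589.4, 161.8, 287.4]
clock: 37.8
position: [596.9, 69.2, 287.3]
clock: 38.4
position: [604.4, -23.9, 287.3]
clock: 39.0
position: [611.9, -116.9, 287.3]
clock: 39.6
position: [619.4, -209.9, 287.3]
clock: 40.2
position: [626.9, -302.9, 287.2]
clock: 40.4
position: [626.7, -302.1, 287.0]
ee_rot: [0.716, -0.694, 0.049, 0.05]
contact_force: [0.5, 0.1, -3.5]
gripper_width: 21.7
grasp_force: 59.1
[-0.15810845  0.45182545  0.19028243  0.14403826 -1.29017266  0.15080935]
```

```bash
python3 -m jog '[[[0,0,0],[0.05,0.002,0],1],[[0,0,0],[0.1,0.003,0],1],[[0,0,0],[0.15,0.005,0],1],[[0,0,0],[0.2,0.007,0],1],[[0,0,0],[0.25,0.008,0],1],[[0,0,0],[0.3,0.01,0],1],[[0,0,0],[0.35,0.012,0],1],[[0,0,0],[0.4,0.013,0],1],[[0,0,0],[0.45,0.015,0],1],[[0,0,0],[0.48,0.016,0],1],[[0,0,0],[0.48,0.016,0],1],[[0,0,0],[0.48,0.016,0],1],[[0,0,0],[0.48,0.016,0],1],[[0,0,0],[0.48,0.016,0],1]]'
python3 - <<'E'
from h import *
print(read_state()["joints"])
for n in("top","wrist"):
    b=get_image(n);save(b,n+"14.png");H=hsv(b); h,s,v=[H[...,i].astype(int) for i in range(3)]
    for c,ar,uv in blobs(((h<15)|(h>172))&(s>150)&(v>25),(350,100,512,250) if n=="top" else (0,0,512,384),10): print(n,c.round(),ar,H[int(c[1]),int(c[0])])
E
```

```text
clock: 41.85
position: [627.2, -300.6, 288.7]
ee_rot: [0.654, -0.63, -0.302, -0.289]
contact_force: [0.7, 0.9, -2.3]
gripper_width: 21.5
grasp_force: 59.3
[-0.5551333   0.76221922  0.8250626  -0.7914903  -2.05522782  0.36156627]
top [434. 172.] 39 [  5 185 109]
top [430. 202.] 30 [  1 163  47]
wrist [259. 289.] 6272 [ 13 169 137]
wrist [159. 251.] 128 [ 13 255 143]
wrist [363. 269.] 1242 [  0 255  97]
wrist [402. 337.] 251 [  0 255  96]
```

```bash
python3 -c "
import cv2,numpy as np
a=cv2.imread('pics/top14.png')[90:250,330:512];b=cv2.imread('pics/wrist14.png')
cv2.imwrite('pics/c14.png',np.hstack([cv2.resize(a,None,fx=384/160,fy=384/160)[:,:290],b[:384]])[:, :800])"
```

```text
(no output)
```

View pics/c14.png

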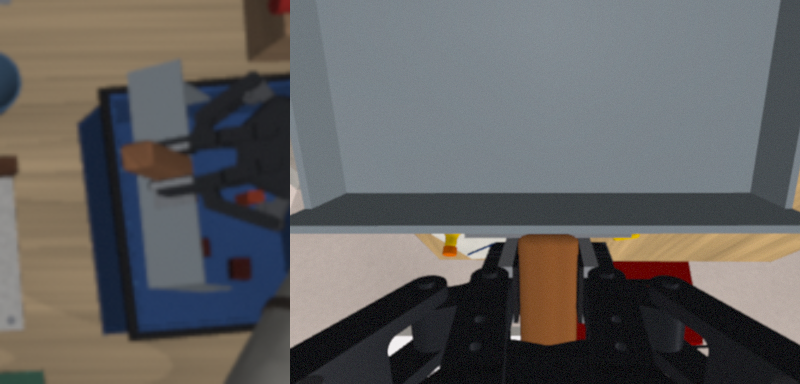

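```bash
python3 -m jog '[[[0,0,0],[0.05,0.002,0],1],[[0,0,0],[0.05,0.002,0],1],[[0,0,0],[0.05,0.002,0],1],[[0,0,0],[0,0,0],1],[[0,0,0],[-0.07,-0.002,0],1],[[0,0,0],[-0.14,-0.005,0],1],[[0,0,0],[-0.21,-0.007,0],1],[[0,0,0],[-0.28,-0.009,0],1],[[0,0,0],[-0.35,-0.012,0],1],[[0,0,0],[-0.413,-0.0138,0],1],[[0,0,0],[-0.413,-0.0138,0],1],[[0,0,0],[-0.413,-0.0138,0],1]]'
for i in 1 2 3 4 5 6; do python3 -m jog '[[[-0.037,0.465,0],[0,0,0],1],[[-0.075,0.93,0],[0,0,0],1],[[-0.075,0.93,0],[0,0,0],1]]'|head -2; done
python3 - <<'E'
from h import *
print(read_state()["position"],read_state()["ee_rot"])
b=get_image("top");save(b,"t15.png");H=hsv(b); h,s,v=[H[...,i].astype(int) for i in range(3)]
for c,ar,uv in blobs((h<100)|(h>130)&(s>60),(382,130,468,222),10): print(c.round(),ar,H[int(c[1]),int(c[0])])
for c,ar,uv in blobs((s>110)&(v<225),(225,168,345,232),6): print("board?",c,ar)
w=get_image("wrist");save(w,"w15.png")
E
```

```text
clock: 43.15
position: [627.0, -299.8, 288.6]
ee_rot: [0.719, -0.695, -0.001, 0.001]
contact_force: [0.1, -0.1, -2.8]
gripper_width: 21.1
grasp_force: 59.2
clock: 43.45
position: [619.8, -205.0, 288.6]
clock: 43.75
position: [612.5, -112.1, 288.3]
clock: 44.05
position: [605.2, -19.2, 288.1]
clock: 44.35
position: [597.8, 73.8, 287.7]
clock: 44.65
position: [590.4, 166.8, 287.3]
clock: 44.95
position: [582.8, 259.9, 286.9]
[582.83675723 259.87458023 286.88221259] [ 7.19268649e-01 -6.94728460e-01 -2.14386580e-03  6.17089764e-04]
[405. 176.] 156 [  2 146 101]
[434. 172.] 70 [  6 185 110]
[408. 198.] 152 [  3 157 107]
[430. 202.] 76 [  3 161  49]
```

```bash
python3 -m jog '[[[0,0.15,-0.3],[0,0,0],1],[[0,0.15,-0.6],[0,0,0],1],[[0,0.15,-0.9],[0,0,0],1],[[0,0.15,-0.9],[0,0,0],1]]'|head -2
python3 -m jog '[[[0,0,-0.3],[0,0,0],1],[[0,0,-0.6],[0,0,0],1],[[0,0,-0.9],[0,0,0],1],[[0,0,-0.9],[0,0,0],1]]'|head -2
python3 -m jog '[[[0,0,-0.3],[0,0,0],1],[[0,0,-0.5],[0,0,0],1],[[0,0,-0.68],[0,0,0],1],[[0,0,-0.7],[0,0,0],1],[[0,0,-0.7],[0,0,0],1]]'
python3 - <<'E'
from h import *
a=get_image("top"); save(a,"t16.png"); W=cloud(get_image("wrist"))
H=hsv(a); h,s,v=[H[...,i].astype(int) for i in range(3)]
# pan floor height along y from the wrist view
f=W[20:150:25,255]; print(f.round(1))
E
```

```text
clock: 45.45
position: [580.2, 268.0, 192.6]
clock: 45.85
position: [580.8, 268.9, 104.7]
clock: 46.35
position: [583.6, 271.6, 39.4]
ee_rot: [0.718, -0.696, -0.001, 0.0]
contact_force: [0.0, -0.3, -2.0]
gripper_width: 21.3
grasp_force: 59.4
[[587.7 175.3  24.7]
 [587.4 185.3  25.5]
 [587.1 195.3  24.5]
 [586.8 205.8  24.2]
 [586.4 216.7  26.4]
 [586.1 228.1  24.3]]
```

```bash
python3 -m jog '[[[0,0,-0.1],[0,0,0],1],[[0,0,-0.17],[0,0,0],1],[[0,0,-0.195],[0,0,0],1],[[0,0,-0.2],[0,0,0],1],[[0,0,-0.2],[0,0,0],1]]'
python3 -m jog '[[[-0.002,-0.06,0],[0,0,0],1],[[-0.003,-0.12,0],[0,0,0],1],[[-0.005,-0.17,0],[0,0,0],1],[[-0.005,-0.185,0],[0,0,0],1],[[-0.005,-0.185,0],[0,0,0],1]]'
python3 -m jog '[[[0,-0.01,0],[0,0,0],1],[[0,-0.02,0],[0,0,0],1],[[0,-0.02,0],[0,0,0],1]]'
```

```text
clock: 46.95
position: [581.7, 271.5, 18.7]
ee_rot: [0.718, -0.696, -0.001, 0.002]
contact_force: [-3.9, -1.4, 5.2]
gripper_width: 21.1
grasp_force: 60.7
clock: 47.45
position: [582.9, 253.5, 18.6]
ee_rot: [0.719, -0.696, -0.001, -0.0]
contact_force: [-0.1, 2.6, 5.8]
gripper_width: 21.6
grasp_force: 60.7
clock: 47.75
position: [582.9, 251.9, 18.6]
ee_rot: [0.719, -0.695, -0.001, -0.001]
contact_force: [-0.6, 4.0, 5.3]
gripper_width: 21.3
grasp_force: 60.6
```

Pan slightly pressed down; ease up 1 mm and continue to contact.

```bash
python3 -m jog '[[[0,0,0.005],[0,0,0],1],[[0,-0.01,0.005],[0,0,0],1],[[0,-0.015,0.005],[0,0,0],1],[[0,-0.02,0.005],[0,0,0],1],[[0,-0.02,0.005],[0,0,0],1]]'
python3 -m jog '[[[0,-0.01,0],[0,0,0],1],[[0,-0.01,0],[0,0,0],1]]'
python3 - <<'E'
from h import *
a=get_image("top"); cv2.imwrite("pics/t17.png",cv2.resize(a["frame"][145:245,150:250,::-1],None,fx=6,fy=6,interpolation=cv2.INTER_CUBIC))
# subpixel: rows of near/far pan edge and column of lip/board boundary
g=cv2.cvtColor(a["frame"],cv2.COLOR_RGB2GRAY).astype(int)
for r in (180,195,210,225): print(r,g[r,214:232])
s=hsv(a)[...,1].astype(int)
for c in (175,190,205,215,235): print(c,s[158:172,c],s[226:240,c])
E
```

```text
clock: 48.25
position: [582.8, 250.8, 18.6]
ee_rot: [0.718, -0.696, -0.001, -0.001]
contact_force: [0.5, 6.8, 3.7]
gripper_width: 21.2
grasp_force: 60.4
clock: 48.45
position: [583.0, 250.7, 18.7]
ee_rot: [0.718, -0.696, -0.002, -0.002]
contact_force: [0.8, 9.8, 3.0]
gripper_width: 21.0
grasp_force: 60.4
180 [124 125 124 125 124 125 124 124 121 138 150 154 152 148 146 145 146 147]
195 [125 125 124 125 125 125 125 126 125 133 144 150 152 153 152 151 151 151]
210 [125 125 125 126 125 126 125 125 125 123 140 147 147 147 148 149 149 150]
225 [126 126 126 125 125 126 126 126 126 127 130 142 145 145 146 149 151 153]
175 [81 79 80 80 76 48  5 24 28 27 27 27 29 27] [27 29 27 27 27 29 26 20 34 75 80 81 80 81]
190 [79 79 79 78 61 11 25 27 28 29 27 27 29 27] [27 27 29 27 27 27 25 16 62 79 78 78 80 80]
205 [79 79 78 73 25 18 25 28 27 27 27 29 27 27] [29 29 27 29 27 25  6 48 77 78 80 79 80 80]
215 [79 80 77 59 13 21 28 27 27 27 27 27 27 27] [27 29 28 27 29 23 22 68 80 80 79 80 79 80]
235 [ 80  89 115 128 128 129 126 129 130  66  11   5   5   5] [ 3  5  3  3  5 12 40 76 80 80 79 81 80 79]
```

```bash
python3 -m jog '[[[0,0.02,0.003],[0,0,0],1],[[0,0.02,0.003],[0,0,0],1],[[0,0.02,0.003],[0,0,0],-1],[[0,0.02,0.003],[0,0,0],-1],[[0,0.02,0.003],[0,0,0],-1],[[0,0.02,0.003],[0,0,0],-1],[[0,0.02,0.003],[0,0,0],-1]]'
python3 -m jog '[[[0,0,0.3],[0,0,0],-1],[[0,0,0.7],[0,0,0],-1],[[0,0,1],[0,0,0],-1],[[0,0,1],[0,0,0],-1]]'|head -2
for i in 1 2 3; do python3 -m jog '[[[-0.3,-0.37,0.1],[0,0,-0.002],-1],[[-0.607,-0.745,0.1],[0,0,-0.0043],-1],[[-0.607,-0.745,0.1],[0,0,-0.0043],-1]]'|head -2; done
python3 -m jog '[[[0,0,-0.2],[0,0,0],-1],[[0,0,-0.3],[0,0,0],-1],[[0,0,-0.3],[0,0,0],-1],[[0,0,-0.3],[0,0,0],-1]]'
python3 - <<'E'
from h import *
a=get_image("wrist"); Z=cloud(a)[...,2]
for c,ar,uv in blobs((Z>62)&(Z<80),(100,0,420,384),300): print("batten",c,ar,rect(a,uv,70))
save(a,"w18.png")
b=get_image("top");H=hsv(b);g=H[...,1]
print(read_state()["position"])
ap=cv2.cvtColor(b["frame"],cv2.COLOR_RGB2GRAY).astype(int)
for r in (180,195,210,225): print(r,ap[r,218:230])
E
```

```text
clock: 49.2
position: [580.9, 249.4, 17.7]
ee_rot: [0.718, -0.696, -0.002, 0.002]
contact_force: [-0.9, 0.7, -0.6]
gripper_width: 85.3
grasp_force: 0.0
clock: 49.6
position: [584.0, 251.4, 123.6]
clock: 49.9
position: [514.6, 170.4, 126.5]
clock: 50.2
position: [454.7, 96.9, 137.0]
clock: 50.5
position: [394.5, 23.3, 147.2]
clock: 50.9
position: [399.6, 26.7, 118.0]
ee_rot: [0.709, -0.705, -0.002, 0.002]
contact_force: [0.3, 0.1, -0.4]
gripper_width: 85.1
grasp_force: 0.0
batten [255.13020158 193.93374985] 16966 (array([400.5,  28.8]), array([ 34.8, 177.3]), 0.3)
[399.83563905  26.83231656 118.43903676]
180 [125 124 124 124 121 137 150 154 152 148 145 145]
195 [124 125 125 125 126 132 144 150 151 153 151 151]
210 [125 125 125 125 125 123 139 147 146 146 147 149]
225 [125 125 126 125 126 127 130 142 145 145 146 148]
```

```bash
python3 -m jog '[[[0.007,0.02,-0.3],[0,0,0],-1],[[0.007,0.02,-0.6],[0,0,0],-1],[[0.007,0.02,-0.74],[0,0,0],-1],[[0.007,0.02,-0.74],[0,0,0],-1],[[0.007,0.02,-0.74],[0,0,0],1],[[0.007,0.02,-0.74],[0,0,0],1],[[0.007,0.02,-0.74],[0,0,0],1],[[0.007,0.02,-0.74],[0,0,0],1],[[0.007,0.02,-0.74],[0,0,0],1],[[0.007,0.02,-0.74],[0,0,0],1],[[0.007,0.02,-0.74],[0,0,0],1]]'
python3 -m jog '[[[0,0,0.3],[0,0,0],1],[[0,0,0.6],[0,0,0],1],[[0,0,1],[0,0,0],1],[[0,0,1],[0,0,0],1]]'|head -2
for i in 1 2 3; do python3 -m jog '[[[0.4,-0.18,0],[0,0,0.002],1],[[0.814,-0.36,0.05],[0,0,0.0045],1],[[0.814,-0.36,0.05],[0,0,0.0045],1]]'|head -2; done
python3 -m jog '[[[0,0,-0.3],[0,0,0],1],[[0,0,-0.5],[0,0,0],1],[[0,0,-0.5],[0,0,0],1],[[0,0,-0.5],[0,0,0],1]]'
python3 - <<'E'
from h import *
a=get_image("wrist"); Z=cloud(a)[...,2]
s=read_state(); zt=s["position"][2]-44+70; print(s["position"],s["ee_rot"],s["gripper_width"])
for lo,hi,z in((zt-8,zt+8,zt),(56,75,66)):
  for c,ar,uv in blobs((Z>lo)&(Z<hi),(0,0,512,384),300): print(z,c,ar,rect(a,uv,z))
E
```

```text
clock: 52.1
position: [401.0, 28.9, 45.2]
ee_rot: [0.709, -0.705, -0.001, 0.0]
contact_force: [-0.0, 1.1, 6.0]
gripper_width: 34.4
grasp_force: 61.6
clock: 52.5
position: [403.0, 29.6, 148.7]
clock: 52.8
position: [485.9, -8.5, 148.9]
clock: 53.1
position: [566.9, -45.0, 152.9]
clock: 53.4
position: [647.6, -81.2, 157.1]
clock: 53.8
position: [643.5, -79.4, 108.6]
ee_rot: [0.719, -0.695, -0.002, 0.002]
contact_force: [0.4, 0.5, -0.3]
gripper_width: 33.8
grasp_force: 61.5
[644.39560565 -79.39975691 109.82470775] [ 0.71888357 -0.69512815 -0.00118842  0.00136255] 33.86314636782774
135.82470774851564 [257.59100881 177.86763479] 32365 (array([ 639.7, -108.6]), array([119.2,  62.2]), 81.65)
66 [50.26205288 28.93079316] 1286 (array([ 753.4, -172.1]), array([48.4, 13.1]), 37.75)
66 [187.54244977 116.55087492] 9258 (array([ 682. , -120.8]), array([ 22., 138.]), 1.44)
```

```bash
python3 -m jog '[[[0,0,-0.15],[0,0,0],1],[[0,0,-0.25],[0,0,0],1],[[0,0,-0.28],[0,0,0],1],[[0,0,-0.28],[0,0,0],1],[[0,0,-0.28],[0,0,0],1]]'
python3 -m jog '[[[0.02,0,0],[0,0,0],1],[[0.04,0,0],[0,0,0],1],[[0.055,0,0],[0,0,0],1],[[0.06,0,0],[0,0,0],1],[[0.06,0,0],[0,0,0],1]]'
python3 -m jog '[[[0.01,0,0],[0,0,0],1],[[0.015,0,0],[0,0,0],1],[[0.02,0,0],[0,0,0],1],[[0.02,0,0],[0,0,0],1]]'
```

```text
clock: 54.35
position: [644.6, -79.6, 81.8]
ee_rot: [0.719, -0.695, -0.001, 0.001]
contact_force: [-0.4, 1.1, -1.4]
gripper_width: 34.0
grasp_force: 61.6
clock: 54.85
position: [650.1, -79.7, 81.3]
ee_rot: [0.719, -0.695, -0.002, 0.002]
contact_force: [-2.3, -0.9, 0.5]
gripper_width: 33.9
grasp_force: 61.9
clock: 55.25
position: [651.9, -79.7, 81.3]
ee_rot: [0.719, -0.695, -0.002, 0.002]
contact_force: [-4.0, -0.3, 2.7]
gripper_width: 34.1
grasp_force: 62.1
```

```bash
python3 -m jog '[[[0.007,0,0],[0,0,0],1],[[0.01,0,0],[0,0,0],1],[[0.015,0,0],[0,0,0],1],[[0.015,0,0],[0,0,0],1]]'
python3 -m jog '[[[0.007,0,0],[0,0,0],1],[[0.01,0,0],[0,0,0],1],[[0.015,0,0],[0,0,0],1],[[0.015,0,0],[0,0,0],1]]'
python3 -m jog '[[[0.007,0,0],[0,0,0],1],[[0.01,0,0],[0,0,0],1],[[0.01,0,0],[0,0,0],1]]'
```

```text
clock: 55.65
position: [653.4, -79.7, 81.4]
ee_rot: [0.719, -0.695, -0.002, 0.002]
contact_force: [-5.2, -0.6, 4.5]
gripper_width: 34.0
grasp_force: 62.4
clock: 56.05
position: [653.4, -79.7, 81.4]
ee_rot: [0.719, -0.695, -0.003, 0.003]
contact_force: [-7.6, -0.3, 6.9]
gripper_width: 33.7
grasp_force: 62.8
clock: 56.35
position: [653.5, -79.6, 81.4]
ee_rot: [0.719, -0.695, -0.004, 0.004]
contact_force: [-9.8, 1.0, 8.8]
gripper_width: 33.4
grasp_force: 63.0
```

```bash
python3 -m jog '[[[-0.025,0,0],[0,0,0],1],[[-0.025,0,0],[0,0,0],1],[[-0.025,0,0],[0,0,0],-1],[[-0.025,0,0],[0,0,0],-1],[[-0.025,0,0],[0,0,0],-1],[[-0.025,0,0],[0,0,0],-1],[[-0.025,0,0],[0,0,0],-1]]'
for i in 1 2; do python3 -m jog '[[[0,0,0.3],[0,0,0],-1],[[0,0,0.7],[0,0,0],-1],[[0,0,0.9],[0,0,0],-1],[[0,0,0.9],[0,0,0],-1]]'|head -2; done
for i in 1 2 3; do python3 -m jog '[[[-0.5,0.3,0],[0,0,0],-1],[[-0.9,0.6,0],[0,0,0],-1],[[-0.9,0.6,0],[0,0,0],-1]]'|head -2; done
python3 - <<'E'
from h import *
a=get_image("top"); b=get_image("scene"); Z=cloud(a)[...,2]
H=hsv(a); h,s,v=[H[...,i].astype(int) for i in range(3)]
for c,ar,uv in blobs((Z>95)&(Z<125),(225,140,345,200),50): print("batten",ar,rect(a,uv,106))
for c,ar,uv in blobs((Z>56)&(Z<75),(210,145,350,185),50): print("fence",ar,rect(a,uv,66))
for c,ar,uv in blobs((h<100)|(h>130)&(s>60),(382,130,468,222),10): print("bin",c.round(),ar)
cv2.imwrite("pics/fin.png",np.vstack([cv2.resize(a["frame"][90:290,95:495],(800,400),interpolation=cv2.INTER_CUBIC),b["frame"][130:330,0:512].copy() if 0 else cv2.resize(b["frame"][150:350,100:500],(400,200))[:, :].repeat(1,0) if 0 else np.zeros((1,800,3),np.uint8)])[:,:,::-1])
E
```

```text
clock: 57.05
position: [654.0, -79.5, 81.0]
ee_rot: [0.719, -0.695, -0.001, 0.001]
contact_force: [0.2, 0.4, -0.2]
gripper_width: 85.4
grasp_force: 0.0
clock: 57.45
position: [656.1, -79.6, 175.7]
clock: 57.85
position: [655.2, -79.6, 264.5]
clock: 58.15
position: [559.1, -18.1, 259.3]
clock: 58.45
position: [469.8, 41.5, 260.0]
clock: 58.75
position: [380.7, 101.5, 260.4]
batten 918 (array([651.7, -81.3]), array([ 36.5, 178. ]), 1.79)
fence 660 (array([679.3, -76.3]), array([ 22.8, 317.5]), 1.8)
fence 70 (array([635.4, -80.7]), array([  3.2, 177.9]), 1.84)
bin [405. 176.] 156
bin [434. 172.] 70
bin [408. 198.] 149
bin [430. 202.] 75
```

View pics/fin.png

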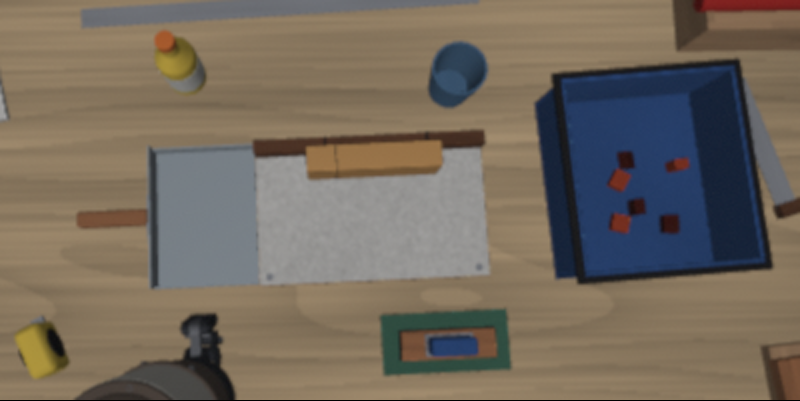

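The picture shows all six offcuts in the bin (around 620–680, 160–225). The pan is flush at the board's left end (column 255), the batten lies along the fence (305–440, 158), and the block is on its mat (450, 345).

```bash
python3 -c "
from bench import job_done
print(job_done())"
```

```text
the job is handed in; nothing more can be done
None
```

The job is handed in. All six offcuts present are in the bin, the empty pan is square against the board's left end, the scraper block is on its mat, and the batten is back against the fence about midway. The glue bottle, mug and tape measure were not touched, and it finished at about 59 s of the 208 s allowed.

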